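# Slide the charge controller through the inverter gap to its connector block

### The job

Push the solar charge controller across the counter with the fingertips, through the narrow gap between the two bolted-down inverters and out the other side, until its terminal edge is squarely up against the connector block there. Keep it flat on the counter all the way, never gripping or lifting it, and leave the other things on the counter where they are.

Things in the scene. Friction and masses are not known exactly. Their poses are not given: they have to be found in the camera images.
- controller: Loose grey plastic box, 0.35 kg, lying flat: 90 mm along x, 95 along y, 32 high, edges rounded 4 mm. Origin: centre of underside. +x face: terminal edge (six small dark openings, brass screws above); dark display on top, three round keys near the -x edge. Starts before the gap, up to 35 mm off its middle line and turned up to 0.4 rad, terminal edge facing it. Slides at a few newtons.
- station: Fixed. Origin on the counter at the centre of the gap; x runs along the gap in the pushing direction, z up. Two equal dark inverters, each 90 mm along x (-45 to +45), 110 along y, 50 high, edges rounded 6 mm, inner faces at y = +51 and -51 mm: a gap 102 mm wide and 90 long, open above, the bare counter its floor. It carries the connector block, too.
- block_face (a point): Point at the foot of the connector block's near face, in the middle, on the counter: 147 mm along the station's x from the gap's centre. The fixed grey block beyond the gap is 30 mm along x, 95 along y, 30 high, with brass strips on this face, which is square to the station's x. A controller seated on it has its origin 45 mm before this point, wholly out of the gap.
- jar: Bystander: lidded glass jar of 54 mm diameter, 55 mm high, loose, beside the run-up to the gap on the station's -y side. Origin at the centre of its underside. Leave alone.
- screwdriver: Bystander: loose screwdriver 170 mm long lying on the counter beyond the gap, on the station's -y side. Its x runs from handle to tip. Leave alone.
- battery: Bystander: loose black sealed battery 65 x 151 mm, 98 mm high with its terminals, 2.1 kg, standing on the robot's left beyond the connector block. Origin at the centre of its underside. Leave alone.
Things that resemble listed ones, but are neither listed nor needed, are in the scene too. There is more than one size of the controller; the one meant has the size given above.

How it is judged:
By the outcome, as a careful person would: the job done as asked, in the order asked, and still so for the second after the job is handed in, with the robot touching nothing.
It also fails if it takes over 58 s, if anything falls off the work surface, if the arm or the gripper's body presses on something with over 40 N, if the wrist force passes 120 N, or if a joint passes its speed limit or range.

### The arm

A 6-joint arm with a two-finger parallel gripper is mounted at the origin on the work surface. World frame = base frame: x ahead of the robot, y to its left, z up, the work surface at z = 0. Lengths are in m, angles in rad, forces in N, time in s.
With the tool pointing down it reaches from about 0.325 to 0.775 m from the base axis. Payload 5.5 kg.
Tool frame: the origin (TCP) lies at the very end of the fingers, on their centre line; the grasp point (between the pads) lies 19 mm behind it; z points along the fingers, x is the direction in which the jaws open and shut, and the axes are right-handed (so a half turn about z gives the same grasp; the last joint's range is limited). The gripper opens to 88 mm and grips with 3 to 60 N. Pads are 20 mm wide; open, the fingers measure 115 mm over their backs; the gripper's body (75 mm by 178 mm) begins 61 mm behind the grasp point.
Start: joints at [-1.305, 0.091, 1.231, -0, 1.82, -0.057], TCP at [0.19, -0.569, 0.223] pointing down, gripper open.
Joint ranges: [-2.87, 2.87], [-0.86, 2.18], [0.17, 2.46], [-1.51, 4.65], [0.06, 2.69], [-2.65, 2.65]. Speed limits (rad/s): [2.57, 2.57, 3.01, 3.14, 3.14, 3.14].

### API

Orientations are given as a 3x3 rotation matrix whose columns are the frame's x, y, z axes.
In Python, from cell import observe, vision, workorder gives the robot as it stands.
- The arm moves only by the tool apply_moves, never from a script. Its argument "commands" is a list of rows, each a list of 3 entries, a list of its own where there are three numbers: the closure, from -1 (fully open) to 1 (shut), so that 0 is half open, then the shift along the tool's x, y, z in mm, then the turn about the tool's z in rad. In form: [[hand, [tx, ty, tz], twist], ...]. A call has 1 to 20 rows; each row is the pose to reach, as a shift and turn from the pose commanded when the call began, along the tool's axes at that moment; what a row does not reach only later rows make up. A row lasts 1/8 s, in which the tool goes at most 62.5 mm and 10.7 degrees, less where a joint would pass 70% of its speed; a pose out of reach is approached as far as the arm can. A call with a gripper value outside its range is refused whole. The fingers move at their own pace and stop on an object; "squeeze" is the grip in N (left out, the last holds). Time passes only in rows, so rows that repeat a pose let the fingers close. It gives the time, the measured TCP pose, the force and the opening at its end, in the units of the state.
- observe(): the state, without advancing time (a new reading comes with each control period).
- vision.capture(name): name is "side" or "top" or "wrist"; returns the picture (400x640x3 uint8, red, green, blue); there is no depth.
- vision.camera_info(name): a dict with "mtx" (3x3 intrinsics, pixels), "dist" ([k1, k2, p1, p2, k3] as OpenCV has them; the pictures are not rectified), "position" and "rotation" of the camera in the world; the wrist camera has in their place "mount" (4x4, takes a point from camera to tool coordinates, whose origin is the TCP and whose axes are the tool frame's). Camera axes: x right, y up, looking along -z (the intrinsics and any distortion apply to the point x, -y, -z); pixel columns grow to the right and rows downward; lengths in m; the calibration is good to about 2 mm. A picture is of the moment at which its call begins: read the wrist's pose just before it. camera_info takes no time and is no camera call.
- workorder.hand_in(): hands the job in, once; it reports no verdict.
Trained networks look in the newest picture that a camera, given by its name, has taken for a name from the list of things; names that differ only in an ending like _2 or _b are one class to them, and where a whole thing is asked for, a point or a joint stands for the part that bears it (a point fixed in the world has none). Each returns a list of dicts, best first, with "score" (0 to 1); they miss things now and then, are a little off and sometimes report something else, mostly with a low value. They report only what shows in the picture. A call takes as long as a camera call. They do not tell look-alikes from the thing itself.
- vision.boxes_of(camera, thing): "bbox" ([left, top, right, bottom] in pixels, round what is visible of it).
- vision.outline_of(camera, thing): "pixels" (400x640 bool, what is visible of it) and "bbox" ([left, top, right, bottom] in pixels, round what is visible of it).
- vision.pinpoint(camera, thing): "xy" ([column, row] in pixels: a listed point, or the origin of a listed thing).
The state is a dict: "t": time; "joint_pos": joint angles; "dq": joint speeds; "effort": joint torques, N m; "eef_pos": TCP position; "tool_rot": TCP orientation; "force": force on the tool from outside, world axes, zero at the start; "torque": the same for the moment, N m; "opening": opening from 0.0 (shut) to 1.0 (fully open).
Only numpy, scipy, OpenCV 4.12 (cv2) and the standard library are available. Lean on these libraries where they do the work, as an engineer would, in place of code of your own. Each camera call takes 0.05 s, during which the arm holds its last target. There are 200 camera calls.

## Working session

There is one attempt and no reset: what is moved stays moved. The work goes in short steps, Python scripts to look and compute and a tool call to move; the robot and the scene stay as the last step left them, time stands still between calls to the robot, and variables do not carry over. Pictures are saved under pics/ and viewed, about 8 in all and at most 12, crops included, and the job is handed in when it is done.

Besides the shell and the picture viewer there is one more tool, called after "Emit:" by a JSON object that holds its "op" and its "data", one argument or row to a line. apply_moves: Moves the arm, as the interface text tells. Its arguments: {"type":"object","properties":{"commands":{"type":"array","items":{"type":"array"}},"squeeze":{"type":"number"}},"required":["commands"]}

```bash
mkdir -p pics; ls; cat > h.py <<'E'
import numpy as np, cv2
from cell import observe, vision, workorder
def cam(n):
    i=vision.camera_info(n); K=np.array(i['mtx']);d=np.array(i['dist'])
    if 'mount' in i:
        s=observe();T=np.eye(4);T[:3,:3]=s['tool_rot'];T[:3,3]=s['eef_pos'];M=T@np.array(i['mount']);return K,d,M[:3,3],M[:3,:3]
    return K,d,np.array(i['position']),np.array(i['rotation'])
def ray(n,px,z=0.,c=None):
    K,d,p,R=c or cam(n)
    u=cv2.undistortPoints(np.array(px,float).reshape(-1,1,2),K,d).reshape(-1,2)
    v=np.c_[u[:,0],-u[:,1],-np.ones(len(u))]@R.T
    return p+v*((z-p[2])/v[:,2])[:,None]
def proj(n,P,c=None):
    K,d,p,R=c or cam(n)
    q=(np.array(P,float).reshape(-1,3)-p)@R*[1,-1,-1]
    return cv2.projectPoints(q,np.zeros(3),np.zeros(3),K,d)[0].reshape(-1,2)
E
cat > a.py <<'E'
from h import *
for n in ['top','side']:
    im=vision.capture(n);cv2.imwrite(f'pics/{n}0.png',im[:,:,::-1])
    for t in ['controller','station','block_face','jar','screwdriver','battery']:
        if t!='block_face':
            for b in vision.boxes_of(n,t)[:4]: print(n,t,'box',np.round(b['bbox']),round(b['score'],2))
        for b in vision.pinpoint(n,t)[:4]: print(n,t,np.round(b['xy'],1),round(b['score'],2),ray(n,b['xy'])[0].round(3))
print(cam('top')[2],cam('side')[2])
E
python3 a.py
```

```text
pics
top controller box [407. 269. 475. 332.] 0.82
top controller box [424. 192. 486. 245.] 0.72
top controller box [370. 218. 401. 254.] 0.62
top controller [449.3 216.5] 0.67 [ 0.509 -0.278  0.   ]
top controller [386.7 233.1] 0.63 [ 0.456 -0.096  0.   ]
top controller [437.5 300.1] 0.57 [ 0.266 -0.245  0.   ]
top station box [273. 158. 367. 276.] 0.85
top station box [372. 220. 402. 250.] 0.73
top station box [383. 158. 401. 177.] 0.2
top station [289.3 202.3] 0.19 [0.541 0.191 0.   ]
top block_face [289.5 200.2] 0.73 [0.547 0.191 0.   ]
top jar box [382. 156. 400. 177.] 0.87
top jar [391.5 168.6] 0.81 [ 0.646 -0.108  0.   ]
top screwdriver box [272. 142. 327. 170.] 0.59
top screwdriver [296.3 155. ] 0.67 [0.681 0.174 0.   ]
top battery box [164. 210. 229. 244.] 0.75
top battery [199.  227.6] 0.79 [0.461 0.455 0.   ]
side controller box [428. 146. 470. 192.] 0.72
side controller box [365. 116. 420. 159.] 0.67
side controller box [360. 159. 399. 193.] 0.62
side controller [389.7 141.4] 0.78 [ 0.503 -0.285  0.   ]
side controller [455.1 172.2] 0.59 [ 0.265 -0.249  0.   ]
side station box [283. 161. 395. 242.] 0.92
side station [342.7 201.5] 0.78 [0.502 0.041 0.   ]
side block_face [322.6 159.9] 0.69 [ 0.645 -0.089  0.   ]
side block_face [299.5 229. ] 0.64 [ 0.552  0.194 -0.   ]
side jar box [317. 138. 334. 165.] 0.77
side jar [321.  156.3] 0.77 [ 0.659 -0.102 -0.   ]
side screwdriver box [239. 186. 293. 217.] 0.8
side screwdriver [264.9 206.7] 0.64 [0.681 0.173 0.   ]
side battery box [245. 264. 296. 347.] 0.97
side battery [276.1 314.5] 0.81 [0.456 0.445 0.   ]
[0.46072484 0.07190342 1.22829674] [0.06788027 0.90341192 0.96380958]
```

```bash
python3 -c "
import cv2
a=cv2.imread('pics/top0.png')[130:340,150:500];b=cv2.imread('pics/side0.png')[100:350,220:490]
cv2.imwrite('pics/t1.png',cv2.resize(a,None,fx=2.28,fy=2.28,interpolation=3))
cv2.imwrite('pics/s1.png',cv2.resize(b,None,fx=2.4,fy=2.4,interpolation=3))"
```

```text
(no output)
```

View pics/t1.png

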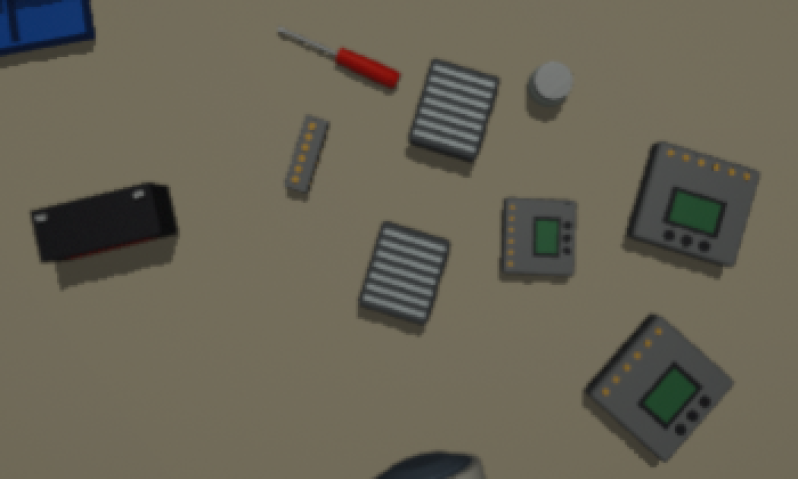

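View pics/s1.png

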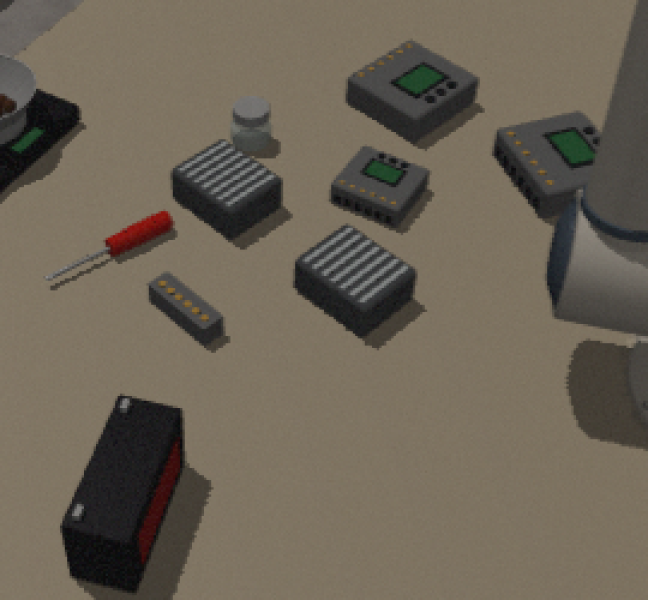

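The top crop (scale 2.28, offset 150,130) shows three controllers: a small one at crop (538,238), full frame (386,234), and two larger ones at (695,205) and (660,388). The small one fits. It sits before the gap with its terminal edge facing the gap, and it is narrower than the inverters are long. The large ones are about 110+ mm and lie well away. The inverters are at crop (455,110) and (405,273), the block is at (307,155) and the jar is at (550,85). I'll look from close by.

```bash
python3 - <<'E'
from h import *
s=observe();print(np.round(s['tool_rot'],3),s['eef_pos'],s['t']);i=vision.camera_info('wrist');print(np.round(i['mount'],3),np.round(i['mtx']),i['dist'])
c=lambda x,y:(150+x/2.28,130+y/2.28)
P=ray('top',[c(503,198),c(577,200),c(575,275)],.032);print(P.round(3),np.linalg.norm(np.diff(P,axis=0),axis=1))
P=ray('top',[c(433,60),c(498,77),c(475,158),c(410,141),c(385,222),c(449,240),c(425,322),c(359,300)],.05);print(P.round(3))
E
```

```text
[[ 0.317 -0.948  0.   ]
 [-0.948 -0.317  0.   ]
 [-0.    -0.    -1.   ]] [ 0.19034516 -0.56903004  0.22264232] 1.2
[[ 1.    -0.     0.001  0.   ]
 [ 0.    -0.957 -0.289 -0.079]
 [ 0.001  0.289 -0.957 -0.162]
 [ 0.     0.     0.     1.   ]] [[281.   0. 318.]
 [  0. 281. 201.]
 [  0.   0.   1.]] [-0.04626376  0.          0.          0.          0.        ]
[[ 0.502 -0.045  0.032]
 [ 0.501 -0.137  0.032]
 [ 0.408 -0.136  0.032]] [0.09240892 0.09323037]
[[ 0.671  0.046  0.05 ]
 [ 0.651 -0.035  0.05 ]
 [ 0.55  -0.008  0.05 ]
 [ 0.569  0.073  0.05 ]
 [ 0.469  0.101  0.05 ]
 [ 0.448  0.022  0.05 ]
 [ 0.348  0.05   0.05 ]
 [ 0.373  0.131  0.05 ]]
```

Emit:
{"op": "apply_moves", "data": {
  "commands": [
    [0,[-470,-484,-77],-0.995],
    [0,[-470,-484,-77],-0.995],
    [0,[-470,-484,-77],-0.995],
    [0,[-470,-484,-77],-0.995],
    [0,[-470,-484,-77],-0.995],
    [0,[-470,-484,-77],-0.995],
    [0,[-470,-484,-77],-0.995],
    [0,[-470,-484,-77],-0.995],
    [0,[-470,-484,-77],-0.995],
    [0,[-470,-484,-77],-0.995],
    [0,[-470,-484,-77],-0.995],
    [0,[-470,-484,-77],-0.995],
    [0,[-470,-484,-77],-0.995],
    [0,[-470,-484,-77],-0.995],
    [0,[-470,-484,-77],-0.995]
  ]
}}

```text
t: 3.08
eef_pos: [0.5, 0.0291, 0.2999]
tool_rot: [[0.968, -0.252, 0.001], [-0.252, -0.968, -0.0], [0.001, -0.0, -1.0]]
force: [0.5, 0.5, -0.1]
opening: 0.499
```

```bash
python3 - <<'E'
from h import *
s=observe();print(np.round(s['tool_rot'],3),s['eef_pos'],s['t'],s['opening'],s['joint_pos'])
im=vision.capture('wrist');cv2.imwrite('pics/w0.png',im[:,:,::-1])
for t in ['controller','station','block_face']:
    for b in vision.pinpoint('wrist',t)[:4]: print(t,np.round(b['xy'],1),round(b['score'],2),ray('wrist',b['xy'])[0].round(4))
E
```

```text
[[ 0.968 -0.252  0.001]
 [-0.252 -0.968 -0.   ]
 [ 0.001 -0.    -1.   ]] [0.49996924 0.02912088 0.29988952] 3.075 0.4989390863275813 [-9.69920710e-03 -1.44860148e-01  1.32452785e+00 -9.67765904e-05
  1.96139115e+00  2.45266145e-01]
controller [357.5 318.6] 0.97 [ 0.4984 -0.285  -0.    ]
controller [309.1 235.1] 0.63 [ 0.4527 -0.087   0.    ]
block_face [324.1  56.1] 0.55 [0.55   0.1882 0.    ]
```

View pics/w0.png

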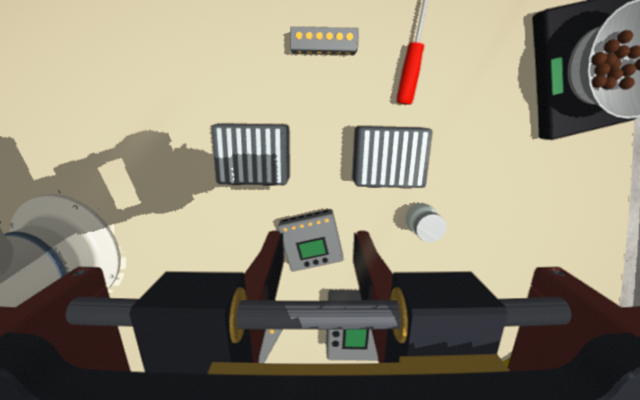

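The wrist view shows the inverters at about (250,155) and (392,157), and the block's brass strips at (324,40). The controller is at (310,238), turned, between the fingers. I'll fit model silhouettes to the outlines.

```bash
cat > fit.py <<'E'
from h import *
from scipy.optimize import minimize
def boxpts(cx,cy,lx,ly,h): return np.array([[cx+a*lx/2,cy+b*ly/2,z] for a in(-1,1) for b in(-1,1) for z in(0,h)])
ST=[boxpts(0,.106,.09,.11,.05),boxpts(0,-.106,.09,.11,.05),boxpts(.162,0,.03,.095,.03)]
CT=[boxpts(0,0,.09,.095,.032)]
def world(p,B):
    x,y,t=p;c,s=np.cos(t),np.sin(t);return B@np.array([[c,s,0],[-s,c,0],[0,0,1]])+[x,y,0]
def sil(n,p,boxes,c):
    m=np.zeros((800,1280),np.uint8)
    for B in boxes:
        q=proj(n,world(p,B),c); cv2.fillConvexPoly(m,cv2.convexHull(np.round((q*2+.5)*16).astype(np.int32)),1,shift=4)
    return m
def fit(n,mask,boxes,p0,c,ign=None):
    M=cv2.resize(mask.astype(np.uint8),None,fx=2,fy=2,interpolation=0)
    if ign is not None: ign=cv2.resize(ign.astype(np.uint8),None,fx=2,fy=2,interpolation=0)>0
    def f(p):
        d=(sil(n,p,boxes,c)!=M)
        if ign is not None: d&=~ign
        return d.sum()/M.sum()
    p=np.array(p0)
    for k in(.015,.005,.002):
        r=minimize(f,p,method='Nelder-Mead',options=dict(initial_simplex=[p]+[p+np.eye(3)[i]*k*(1 if i<2 else 6) for i in range(3)],xatol=1e-5,fatol=1e-5));p=r.x
    return p,r.fun
def masknear(n,thing,pw,c):
    u=proj(n,[pw],c)[0]; o=vision.outline_of(n,thing)
    print(thing,[(np.round(b['bbox']).tolist(),round(b['score'],2)) for b in o[:4]])
    o=[b for b in o if b['score']>.3]
    return min(o,key=lambda b:np.hypot(*((b['bbox'][:2]+np.array(b['bbox'][2:]))/2-u)))['pixels']
E
cat > m.py <<'E'
from fit import *
import sys
for n in ['wrist','top','side']:
    c=cam(n); im=vision.capture(n)
    for t,B,p0,off in(('station',ST,(.51,.047,1.318),.05),('controller',CT,(.455,-.09,1.55),0)):
        try:
            m=masknear(n,t,(p0[0]+.25*off,p0[1]+off,.02),c); p,e=fit(n,m,B,p0,c); print(n,t,p.round(4),round(e,3),m.sum())
            for b in B:
                h=cv2.convexHull(np.round(proj(n,world(p,b),c)).astype(np.int32));
                if n=='wrist': im=cv2.polylines(np.ascontiguousarray(im),[h],True,(255,0,255),1)
        except Exception as ex: print(n,t,repr(ex))
    if n=='wrist': cv2.imwrite('pics/w1.png',cv2.resize(im[10:290,180:460,::-1],None,fx=2.1,fy=2.1,interpolation=0))
E
python3 m.py
```

```text
station [([207.0, 27.0, 436.0, 186.0], 0.69)]
wrist station [0.5099 0.049  1.2984] 0.051 11475
controller [([258.0, 328.0, 281.0, 362.0], 0.87), ([326.0, 288.0, 380.0, 361.0], 0.83), ([277.0, 209.0, 344.0, 272.0], 0.67)]
wrist controller [ 0.457  -0.0906  1.5128] 0.087 2928
station [([273.0, 154.0, 371.0, 276.0], 0.6), ([164.0, 210.0, 228.0, 247.0], 0.56)]
top station [0.5095 0.0474 1.3   ] 1.747 1124
controller [([370.0, 236.0, 387.0, 251.0], 0.7), ([407.0, 270.0, 472.0, 330.0], 0.7), ([422.0, 194.0, 484.0, 247.0], 0.68)]
top controller [ 0.456  -0.0521  1.5629] 3.076 274
station [([281.0, 158.0, 398.0, 240.0], 0.79)]
side station [0.5091 0.0493 1.2915] 0.1 3272
controller [([426.0, 145.0, 484.0, 191.0], 0.95), ([357.0, 160.0, 396.0, 196.0], 0.9), ([363.0, 115.0, 420.0, 158.0], 0.74)]
side controller [ 0.4541 -0.0904  1.5612] 0.053 944
```

View pics/w1.png

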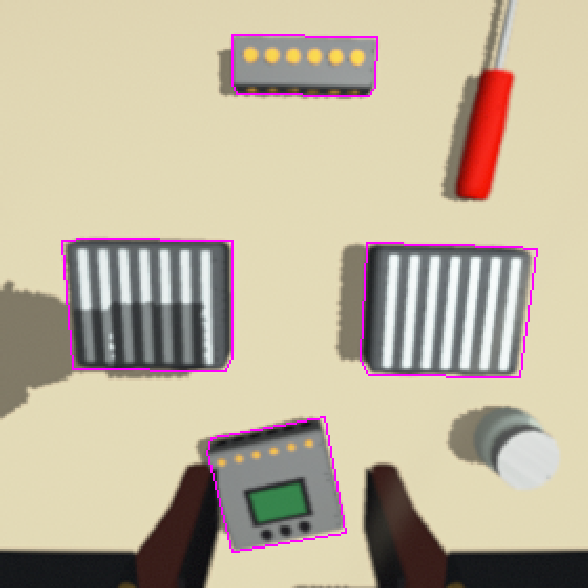

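```bash
cat > g.py <<'E'
# go: tool shift (mm) and twist from current pose to station-frame targets (sx,sy,z mm, ang rel. station)
from fit import *
import sys,ast
S=(.5097,.049,1.297)
def toS(p): 
    t=S[2];d=np.array(p[:2])-S[:2];return np.array([d@[np.cos(t),np.sin(t)],d@[-np.sin(t),np.cos(t)]])*1000
def go(ts):
    s=observe();R=np.array(s['tool_rot']);h=np.arctan2(-R[1,1],-R[0,1])
    print('tcp S',toS(s['eef_pos']).round(1),'z',round(s['eef_pos'][2]*1000,1),'ang',round(h-S[2],4),'F',np.round(s['force'],1),'t',s['t'],s['opening'])
    for a in ts:
        P=world(S,np.array([[a[0],a[1],a[2]]])/1000)[0]
        print(a,(R.T@(P-s['eef_pos'])*1000).round(1),'twist',round(-(a[3]+S[2]-h),4))
if __name__=='__main__': print('ctrl S',toS((.457,-.0906)), toS((.4541,-.0904))); go(ast.literal_eval(sys.argv[1]))
E
python3 g.py "[[-137,100,120,0],[-137,100,14,0],[-137,80,14,0],[-137,61,14,0]]"
```

```text
ctrl S [-148.64955219   12.99079037] [-149.24112797   15.83684695]
tcp S [-20.6   4. ] z 299.6 ang 0.0209 F [-0.1  0.6 -0.8] t 3.725 0.5033046530785504
[-137, 100, 120, 0] [-98.4 114.4 179.6] twist 0.0209
[-137, 100, 14, 0] [-98.4 114.4 285.6] twist 0.0209
[-137, 80, 14, 0] [-78.4 114.8 285.6] twist 0.0209
[-137, 61, 14, 0] [-59.4 115.2 285.6] twist 0.0209
```

Emit:
{"op": "apply_moves", "data": {
  "commands": [
    [1,[-98,114,180],0.02],
    [1,[-98,114,180],0.02],
    [1,[-98,114,180],0.02],
    [1,[-98,114,180],0.02],
    [1,[-98,114,240],0.02],
    [1,[-98,114,285],0.02],
    [1,[-98,114,285],0.02],
    [1,[-90,114,285],0.02],
    [1,[-82,114,285],0.02],
    [1,[-78,114,285],0.02],
    [1,[-75,115,285],0.02],
    [1,[-72,115,285],0.02],
    [1,[-70,115,285],0.02],
    [1,[-68,115,285],0.02],
    [1,[-66,115,285],0.02],
    [1,[-64,115,285],0.02],
    [1,[-62,115,285],0.02],
    [1,[-61,115,285],0.02],
    [1,[-60,115,285],0.02],
    [1,[-60,115,285],0.02]
  ]
}}

```text
t: 6.22
eef_pos: [0.4135, -0.0662, 0.0146]
tool_rot: [[0.963, -0.27, 0.0], [-0.27, -0.963, -0.0], [0.0, 0.0, -1.0]]
force: [-3.2, 2.9, 2.7]
opening: 0.003
```

```bash
python3 g.py "[[-137,90,14,0],[-20,4,300,0]]"
```

```text
ctrl S [-148.64955219   12.99079037] [-149.24112797   15.83684695]
tcp S [-136.9   61.5] z 14.6 ang 0.0008 F [-3.2  2.9  2.7] t 6.225 0.0033745710072695064
[-137, 90, 14, 0] [-28.5   0.1   0.6] twist 0.0008
[-20, 4, 300, 0] [  57.6 -116.8 -285.4] twist 0.0008
```

Emit:
{"op": "apply_moves", "data": {
  "commands": [
    [1,[-28,0,0],0],
    [1,[-28,0,-60],0],
    [0,[-28,0,-110],0],
    [0,[57,-117,-285],0],
    [0,[57,-117,-285],0],
    [0,[57,-117,-285],0],
    [0,[57,-117,-285],0],
    [0,[57,-117,-285],0],
    [0,[57,-117,-285],0],
    [0,[57,-117,-285],0]
  ]
}}

```text
t: 7.48
eef_pos: [0.499, 0.0305, 0.2981]
tool_rot: [[0.963, -0.271, -0.002], [-0.271, -0.963, -0.0], [-0.002, 0.001, -1.0]]
force: [-0.1, -0.5, 0.5]
opening: 0.5
```

```bash
cat > w.py <<'E'
from g import *
def look(out,p0,st=True,save=True,n='wrist'):
    c=cam(n); im=np.ascontiguousarray(vision.capture(n)); z=c
    things=[('controller',CT,p0)]+([('station',ST,S)] if st else [])
    for t,B,q in things:
        try:
            m=masknear(n,t,(q[0],q[1],.02) if B is CT else world(S,np.array([[.05,0,.02]]))[0],c)
            p,e=fit(n,m,B,q,c); print(t,p.round(4),round(e,3),'S',toS(p).round(1),round(p[2]-S[2],4))
        except Exception as ex: print(repr(ex));p=q
        for b in B: im=cv2.polylines(im,[cv2.convexHull(np.round(proj(n,world(p,b),c)).astype(np.int32))],True,(255,0,255),1)
    if save: cv2.imwrite('pics/%s.png'%out,im[:,:,::-1])
if __name__=='__main__':
    a=sys.argv; q=ast.literal_eval(a[2]); P=world(S,np.array([[q[0],q[1],0]])/1000)[0]
    look(a[1],(P[0],P[1],S[2]+q[2]),n=a[3] if len(a)>3 else 'wrist')
E
python3 w.py w2 "[-149,0,0]"; python3 w.py s2 "[-149,0,0]" side; python3 g.py "[]";python3 -c "
import cv2
cv2.imwrite('pics/w2c.png',cv2.resize(cv2.imread('pics/w2.png')[10:290,180:460],None,fx=2.1,fy=2.1,interpolation=0))"
```

```text
controller [([330.0, 288.0, 379.0, 360.0], 0.97), ([259.0, 326.0, 285.0, 361.0], 0.63)]
controller [ 0.4638 -0.3483  1.3463] 0.756 S [-394.9  -63.2] 0.0493
station [([208.0, 27.0, 438.0, 187.0], 0.77)]
station [0.5098 0.0489 1.2974] 0.056 S [-0.1 -0.1] 0.0004
controller [([356.0, 158.0, 396.0, 191.0], 0.7), ([426.0, 146.0, 483.0, 191.0], 0.68), ([364.0, 118.0, 418.0, 159.0], 0.58)]
controller [ 0.4653 -0.097   1.5211] 0.12 S [-152.6    3.3] 0.2241
station [([282.0, 158.0, 395.0, 244.0], 0.97)]
station [0.507  0.0505 1.3013] 0.097 S [0.8 3. ] 0.0043
ctrl S [-148.64955219   12.99079037] [-149.24112797   15.83684695]
tcp S [-20.1   4.9] z 299.5 ang 0.0004 F [0.4 0.7 0.6] t 7.775 0.5007257513356026
```

View pics/w2c.png

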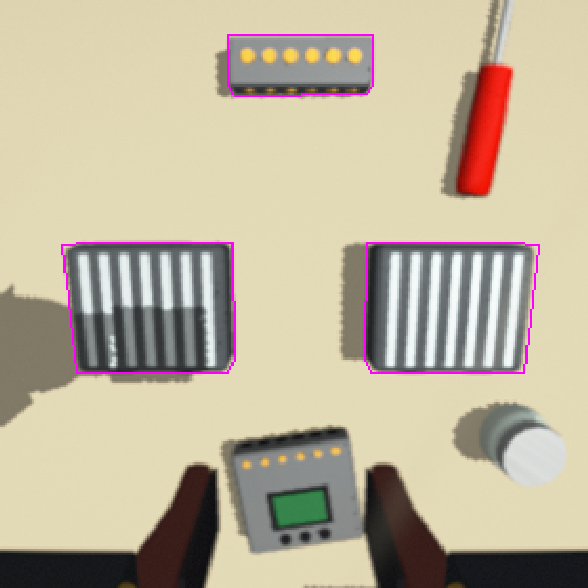

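```bash
cat > cc.py <<'E'
# local controller fit by grabCut, seeded with a guess
from g import *
def cfit(q,n='wrist',name=None,z=2.1):
    c=cam(n); im=np.ascontiguousarray(vision.capture(n)); P=world(S,np.array([[q[0],q[1],0]])/1000)[0]; p0=(P[0],P[1],S[2]+q[2])
    s=cv2.resize(sil(n,p0,CT,c),(640,400),interpolation=cv2.INTER_NEAREST)
    k=lambda r:np.ones((2*r+1,)*2,np.uint8)
    m=np.full(s.shape,cv2.GC_BGD,np.uint8); m[cv2.dilate(s,k(9))>0]=cv2.GC_PR_BGD; m[s>0]=cv2.GC_PR_FGD; m[cv2.erode(s,k(9))>0]=cv2.GC_FGD
    # warm bright counter -> background; finger (dark red/black, outside) ignored beyond dilation
    hsv=cv2.cvtColor(im,cv2.COLOR_RGB2HSV); warm=(im[:,:,0].astype(int)-im[:,:,2]>18)&(cv2.erode(s,k(12))==0)
    m[warm]=cv2.GC_BGD
    cv2.grabCut(im,m,None,np.zeros((1,65)),np.zeros((1,65)),4,cv2.GC_INIT_WITH_MASK)
    M=((m==1)|(m==3)).astype(np.uint8); M=cv2.morphologyEx(cv2.morphologyEx(M,cv2.MORPH_OPEN,k(2)),cv2.MORPH_CLOSE,k(5))
    p,e=fit(n,M,CT,p0,c); print('ctrl S',toS(p).round(1),'ang',round(p[2]-S[2],4),'err',round(e,3),M.sum())
    if name:
        cs=cv2.findContours(M,0,1)[0]; big=cv2.resize(im,None,fx=4,fy=4,interpolation=0)
        cv2.polylines(big,[np.int32(x*4+2) for x in cs],True,(0,255,255),1)
        cv2.polylines(big,[cv2.convexHull(np.round(proj(n,world(p,CT[0]),c)*4+2).astype(np.int32))],True,(255,0,255),1)
        u=(proj(n,world(p,np.zeros((1,3))),c)[0]*4).astype(int); cv2.imwrite(f'pics/{name}.png',big[max(0,u[1]-280):u[1]+280,max(0,u[0]-380):u[0]+380,::-1])
    return p
if __name__=='__main__': a=sys.argv; cfit(ast.literal_eval(a[1]),name=a[2]); go(ast.literal_eval(a[3]))
E
python3 cc.py "[-150,0,0.1]" w3 "[]"
```

```text
ctrl S [-152.5   -0.7] ang 0.1663 err 0.109 2857
tcp S [-20.    4.8] z 299.6 ang 0.0005 F [-0.  -0.2  0.1] t 7.825 0.5007144722055974
```

View pics/w3.png

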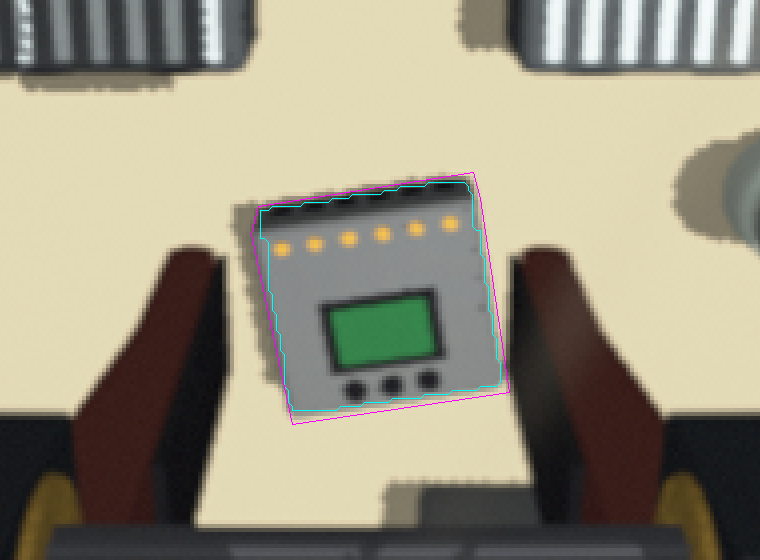

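```bash
python3 g.py "[[-224,-0.5,110,0],[-224,-0.5,12,0],[-165,-0.5,12,0]]"
```

```text
ctrl S [-148.64955219   12.99079037] [-149.24112797   15.83684695]
tcp S [-20.    4.8] z 299.6 ang 0.0005 F [-0.  -0.2  0.1] t 7.825 0.5007144722055974
[-224, -0.5, 110, 0] [  5.2 204.  189.6] twist 0.0005
[-224, -0.5, 12, 0] [  5.2 204.  287.6] twist 0.0005
[-165, -0.5, 12, 0] [  5.3 145.  287.6] twist 0.0005
```

Emit:
{"op": "apply_moves", "data": {
  "commands": [
    [-0.3,[5,204,190],0],
    [-0.3,[5,204,190],0],
    [-0.3,[5,204,190],0],
    [-0.3,[5,204,190],0],
    [-0.3,[5,204,190],0],
    [-0.3,[5,204,240],0],
    [-0.3,[5,204,287],0],
    [-0.3,[5,204,287],0],
    [-0.3,[5,198,287],0],
    [-0.3,[5,194,287],0],
    [-0.3,[5,190,287],0],
    [-0.3,[5,186,287],0],
    [-0.3,[5,182,287],0],
    [-0.3,[5,178,287],0],
    [-0.3,[5,174,287],0],
    [-0.3,[5,170,287],0],
    [-0.3,[5,166,287],0],
    [-0.3,[5,166,287],0]
  ]
}}

```text
t: 10.07
eef_pos: [0.4601, -0.1293, 0.0125]
tool_rot: [[0.963, -0.269, 0.0], [-0.269, -0.963, 0.001], [0.0, -0.001, -1.0]]
force: [0.6, -1.8, 1.8]
opening: 0.654
```

```bash
python3 cc.py "[-131,0,0]" w4 "[]"; python3 w.py w4b "[-131,0,0]"
```

```text
ctrl S [-130.    -2.7] ang -0.0004 err 0.061 30843
tcp S [-185.1   -0.4] z 12.5 ang 0.0012 F [ 0.1 -1.2  0.2] t 10.125 0.6504093428138639
controller [([342.0, 329.0, 396.0, 363.0], 0.75), ([227.0, 70.0, 425.0, 242.0], 0.59)]
controller [ 0.477  -0.0764  1.3019] 0.052 S [-129.6   -2.4] 0.0049
station [([21.0, 0.0, 620.0, 5.0], 0.69)]
station [ 0.7847 -0.2104  0.1449] 1.0 S [-175.4 -334.9] -1.1521
```

View pics/w4b.png

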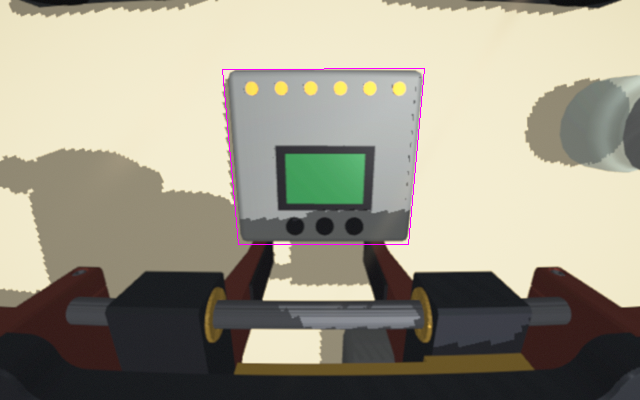

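Emit:
{"op": "apply_moves", "data": {
  "commands": [
    [-0.3,[-0.5,-4,0],0],
    [-0.3,[-1,-8,0],0],
    [-0.3,[-1.5,-12,0],0],
    [-0.3,[-2,-16,0],0],
    [-0.3,[-2.5,-20,0],0],
    [-0.3,[-2.5,-24,0],0],
    [-0.3,[-2.5,-28,0],0],
    [-0.3,[-2.5,-28,0],0]
  ]
}}

```text
t: 11.28
eef_pos: [0.4653, -0.1018, 0.0128]
tool_rot: [[0.963, -0.269, 0.001], [-0.269, -0.963, 0.001], [0.0, -0.001, -1.0]]
force: [-0.5, -0.2, 0.5]
opening: 0.652
```

```bash
python3 cc.py "[-102,0,0]" w5 "[]"; python3 w.py w5b "[-102,0,0]"; python3 - <<'E'
from fit import *
from g import S
c=cam('wrist');im=cv2.imread('pics/w5b.png')
for B in ST[:2]: cv2.polylines(im,[cv2.convexHull(np.round(proj('wrist',world(S,B),c)).astype(np.int32))],True,(0,200,0),1)
cv2.imwrite('pics/w5c.png',im)
E
```

```text
ctrl S [-102.1   -1. ] ang 0.001 err 0.058 30800
tcp S [-157.3    1.9] z 12.9 ang 0.0012 F [-0.5  0.1  0.5] t 11.325 0.6485087021122755
controller [([226.0, 68.0, 423.0, 242.0], 0.87), ([347.0, 355.0, 394.0, 361.0], 0.85)]
controller [ 0.4829 -0.0492  1.3019] 0.051 S [-101.8   -0.7] 0.0049
station [([0.0, 0.0, 640.0, 59.0], 0.97)]
station [0.5089 0.05   1.296 ] 0.26 S [0.7 1. ] -0.001
```

View pics/w5c.png

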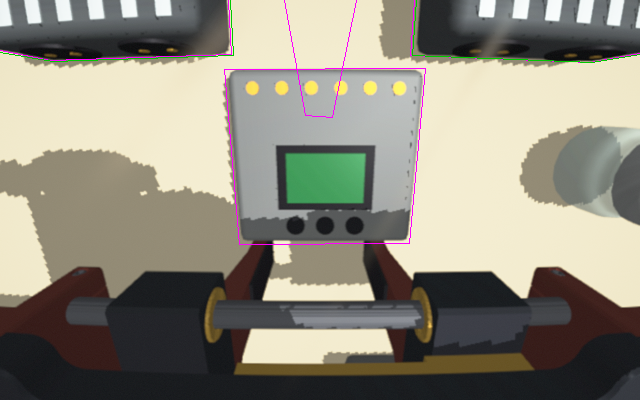

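Emit:
{"op": "apply_moves", "data": {
  "commands": [
    [-0.3,[-0.5,-3,0],0],
    [-0.3,[-1,-6,0],0],
    [-0.3,[-1.3,-9,0],0],
    [-0.3,[-1.6,-12,0],0],
    [-0.3,[-1.6,-12,0],0]
  ]
}}

```text
t: 12.1
eef_pos: [0.4669, -0.0901, 0.0128]
tool_rot: [[0.963, -0.269, 0.0], [-0.269, -0.963, 0.0], [0.0, -0.0, -1.0]]
force: [0.2, -1.8, 2.8]
opening: 0.649
```

```bash
cat > e.py <<'E'
# gap edges relative to controller in same image: fit inverters only
from cc import *
q=ast.literal_eval(sys.argv[1]); p=cfit(q); go([]); n='wrist';c=cam(n)
o=vision.outline_of(n,'station');print([(np.round(b['bbox']).tolist(),round(b['score'],2)) for b in o])
m=o[0]['pixels'];r,e=fit(n,m,ST[:2],S,c);print('station S',toS(r).round(1),round(r[2]-S[2],4),round(e,3))
E
python3 e.py "[-90,0,0]"
```

```text
ctrl S [-90.3   0.2] ang 0.0009 err 0.061 30727
tcp S [-145.5    3.6] z 12.8 ang 0.001 F [-1.4 -1.6  2.2] t 12.15 0.6466883930220461
[([0.0, 1.0, 640.0, 81.0], 0.74)]
station S [ 0.5 -1.7] 0.0001 0.027
```

Emit:
{"op": "apply_moves", "data": {
  "commands": [
    [-0.3,[0.3,-4,0],0],
    [-0.3,[0.6,-8,0],0],
    [-0.3,[0.9,-12,0],0],
    [-0.3,[0.9,-16,0],0],
    [-0.3,[0.9,-20,0],0],
    [-0.3,[0.9,-24,0],0],
    [-0.3,[0.9,-28,0],0],
    [-0.3,[0.9,-28,0],0]
  ]
}}

```text
t: 13.2
eef_pos: [0.4753, -0.063, 0.0126]
tool_rot: [[0.963, -0.269, 0.0], [-0.269, -0.963, 0.001], [0.0, -0.001, -1.0]]
force: [0.2, -3.0, 2.1]
opening: 0.651
```

```bash
python3 e.py "[-62,0,0]"; python3 - <<'E'
from h import *
im=vision.capture('wrist');cv2.imwrite('pics/w6.png',im[:,:,::-1])
E
```

```text
ctrl S [-61.9  -0.3] ang 0.0022 err 0.063 30751
tcp S [-117.1    2.9] z 12.5 ang 0.0012 F [ 0.5 -1.6  1.4] t 13.25 0.6499486691580816
[([0.0, 1.0, 640.0, 138.0], 0.97)]
station S [-0.3 -0.6] -0.0002 0.038
```

View pics/w6.png

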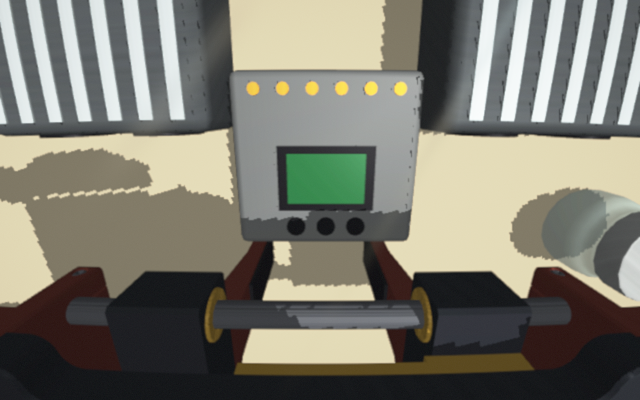

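The controller's front is in the gap with about equal clearance on both sides: its edges are at columns 232 and 420, and the inverter inner faces are at about 230 and 420. I'll keep pushing straight.

Emit:
{"op": "apply_moves", "data": {
  "commands": [
    [-0.3,[0,-5,0],0],
    [-0.3,[0,-10,0],0],
    [-0.3,[0,-15,0],0],
    [-0.3,[0,-20,0],0],
    [-0.3,[0,-25,0],0],
    [-0.3,[0,-30,0],0],
    [-0.3,[0,-35,0],0],
    [-0.3,[0,-40,0],0],
    [-0.3,[0,-45,0],0],
    [-0.3,[0,-50,0],0],
    [-0.3,[0,-55,0],0],
    [-0.3,[0,-60,0],0],
    [-0.3,[0,-65,0],0],
    [-0.3,[0,-70,0],0],
    [-0.3,[0,-75,0],0],
    [-0.3,[0,-80,0],0],
    [-0.3,[0,-85,0],0],
    [-0.3,[0,-90,0],0],
    [-0.3,[0,-95,0],0],
    [-0.3,[0,-95,0],0]
  ]
}}

```text
t: 15.85
eef_pos: [0.501, 0.0285, 0.0129]
tool_rot: [[0.963, -0.269, 0.001], [-0.269, -0.963, 0.001], [0.0, -0.001, -1.0]]
force: [-0.9, 0.1, 0.2]
opening: 0.652
```

```bash
python3 e.py "[33,0,0]"
```

```text
ctrl S [33.1 -0.5] ang 0.0012 err 0.06 30731
tcp S [-22.2   2.7] z 13.0 ang 0.0013 F [ 0.8 -0.5 -0.7] t 15.9 0.6495101981856656
[([0.0, 139.0, 640.0, 297.0], 0.71)]
station S [-0.7 -2.5] -0.0012 0.301
```

Emit:
{"op": "apply_moves", "data": {
  "commands": [
    [-0.3,[0,-6,0],0],
    [-0.3,[0,-12,0],0],
    [-0.3,[0,-18,0],0],
    [-0.3,[0,-24,0],0],
    [-0.3,[0,-30,0],0],
    [-0.3,[0,-36,0],0],
    [-0.3,[0,-42,0],0],
    [-0.3,[0,-48,0],0],
    [-0.3,[0,-53,0],0],
    [-0.3,[0,-57,0],0],
    [-0.3,[0,-60,0],0],
    [-0.3,[0,-62,0],0],
    [-0.3,[0,-64,0],0],
    [-0.3,[0,-65,0],0],
    [-0.3,[0,-66,0],0],
    [-0.3,[0,-66,0],0]
  ]
}}

```text
t: 17.95
eef_pos: [0.5187, 0.0915, 0.0129]
tool_rot: [[0.963, -0.27, 0.0], [-0.27, -0.963, -0.0], [0.0, 0.0, -1.0]]
force: [-1.1, -4.4, 3.7]
opening: 0.649
```

```bash
python3 e.py "[99,0,0]"; python3 - <<'E'
from h import *
im=vision.capture('wrist');cv2.imwrite('pics/w7.png',cv2.resize(im[0:250,180:470,::-1],None,fx=2.3,fy=2.3,interpolation=3))
E
```

```text
ctrl S [98.2 -1.2] ang 0.0018 err 0.06 30636
tcp S [43.4  2.8] z 13.0 ang 0.0008 F [-1.  -4.   3.6] t 18.0 0.6513217531486354
[([32.0, 0.0, 614.0, 361.0], 0.97)]
station S [-3.3 -0.6] -0.0017 2.357
```

View pics/w7.png

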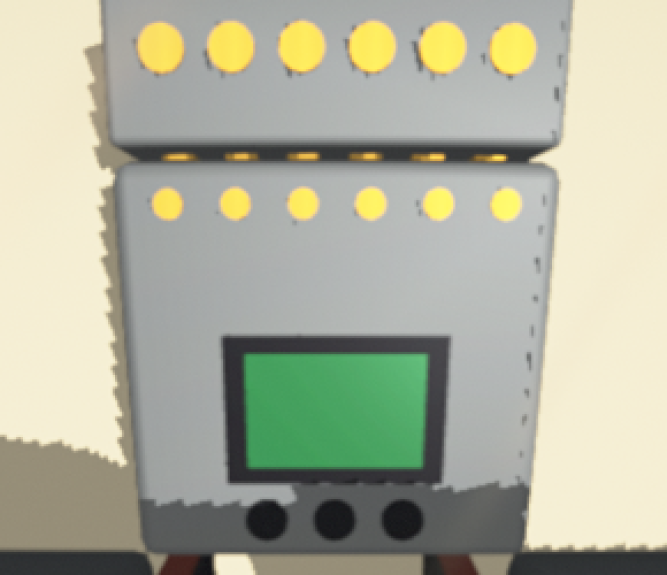

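The picture shows a thin parallel slit between the block (row 145) and the terminal edge (row 165), with no contact yet. I'll close it slowly.

Emit:
{"op": "apply_moves", "data": {
  "commands": [
    [-0.3,[0,-1,0],0],
    [-0.3,[0,-2,0],0],
    [-0.3,[0,-3,0],0],
    [-0.3,[0,-3.5,0],0],
    [-0.3,[0,-4,0],0],
    [-0.3,[0,-4,0],0]
  ]
}}

```text
t: 18.85
eef_pos: [0.5194, 0.0941, 0.0129]
tool_rot: [[0.963, -0.27, -0.001], [-0.27, -0.963, -0.002], [-0.0, 0.002, -1.0]]
force: [-3.0, -8.6, 5.5]
opening: 0.652
```

Emit:
{"op": "apply_moves", "data": {
  "commands": [
    [-0.3,[0,-0.7,0],0],
    [-0.3,[0,-1.4,0],0],
    [-0.3,[0,-2,0],0],
    [-0.3,[0,-2.5,0],0],
    [-0.3,[0,-2.5,0],0]
  ]
}}

```text
t: 19.48
eef_pos: [0.5194, 0.0941, 0.0129]
tool_rot: [[0.963, -0.271, -0.003], [-0.271, -0.963, -0.007], [-0.001, 0.007, -1.0]]
force: [-6.7, -17.0, 9.3]
opening: 0.655
```

```bash
python3 cc.py "[101,0,0]" w8x "[]"; python3 - <<'E'
from h import *
im=vision.capture('wrist');cv2.imwrite('pics/w8.png',cv2.resize(im[0:130,200:450,::-1],None,fx=3,fy=3,interpolation=3))
E
```

```text
ctrl S [102.4  -1.1] ang 0.0115 err 0.05 31393
tcp S [46.1  2.9] z 12.9 ang -0.0005 F [ -7.1 -16.5   9.6] t 19.525 0.6513948673293726
```

View pics/w8.png

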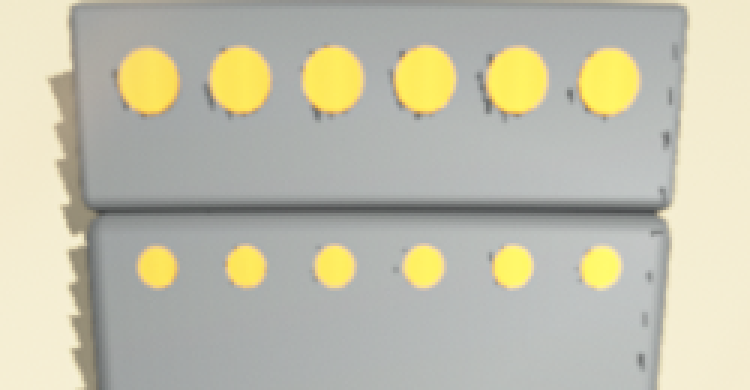

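The terminal edge is flush on the block: the slit is closed and even, the TCP has stopped, and the force is 18 N. I'll back off horizontally, then lift.

Emit:
{"op": "apply_moves", "data": {
  "commands": [
    [-0.3,[0,2,0],0],
    [-0.3,[0,5,0],0],
    [-0.3,[0,15,0],0],
    [-0.3,[0,25,0],0],
    [-0.3,[0,25,-50],0],
    [-0.3,[0,25,-110],0],
    [-0.3,[0,25,-170],0],
    [-0.3,[0,25,-230],0],
    [-0.3,[0,25,-230],0],
    [-0.3,[0,25,-230],0]
  ]
}}

```text
t: 20.82
eef_pos: [0.5134, 0.0734, 0.2418]
tool_rot: [[0.963, -0.27, -0.001], [-0.27, -0.963, 0.0], [-0.001, 0.0, -1.0]]
force: [0.5, 0.5, -0.5]
opening: 0.65
```

```bash
python3 cc.py "[102,0,0]" w9x "[]"; python3 - <<'E'
from g import *
im=vision.capture('wrist');cv2.imwrite('pics/w9.png',im[:,:,::-1])
for t in ['jar','screwdriver','battery']:
    im=vision.capture('top')
    for b in vision.pinpoint('top',t)[:2]: print(t,np.round(b['xy'],1),round(b['score'],2),ray('top',b['xy'])[0].round(3))
E
```

```text
ctrl S [102.9  -1.3] ang 0.0012 err 0.062 5206
tcp S [24.4  3.4] z 240.7 ang 0.0007 F [ 0.2 -0.6 -0.8] t 20.875 0.6504234853624129
jar [391.8 168.8] 0.68 [ 0.646 -0.109  0.   ]
screwdriver [297.8 149.7] 0.69 [0.697 0.17  0.   ]
battery [200.8 226.9] 0.83 [0.463 0.45  0.   ]
```

View pics/w9.png

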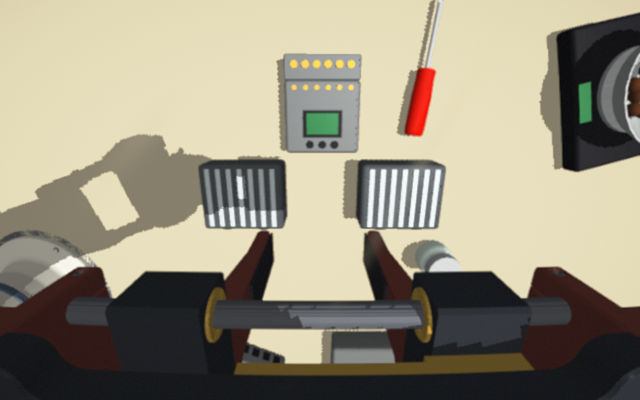

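The controller sits square on the block at (322,105), out of the gap, and the bystanders are in place.

```bash
python3 -c "
from cell import workorder;print(workorder.hand_in())"
```

```text
the job is handed in; nothing more can be done
None
```

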